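Restart the gas at the kitchen safety panel and hold the key over

ROBOT

A 6-joint arm with a two-finger parallel gripper is mounted at the origin on the work surface. World frame = base frame: x ahead of the robot, y to its left, z up, the work surface at z = 0. Lengths are in m, angles in rad, forces in N, time in s.
With the tool pointing down it reaches from about 0.375 to 0.75 m from the base axis. Payload 9 kg.
Tool frame: the origin (TCP) lies at the very end of the fingers, on their centre line; the grasp point (between the pads) lies 19 mm behind it; y points along the fingers, z is the direction in which the jaws open and shut, and the axes are right-handed (so a half turn about y gives the same grasp; the last joint's range is limited). The gripper opens to 85 mm and grips with 20 to 120 N. Pads are 22 mm wide; open, the fingers measure 114 mm over their backs; the gripper's body (76 mm by 85 mm) begins 54 mm behind the grasp point. The pads swing forward as they close: fully open they stand 13 mm farther back than shut.
Start: joints at [-1.423, 0.104, 0.097, 1.564, 0, 1.353], TCP at [0.215, -0.56, 0.231] pointing down, gripper open.
Joint ranges: [-2.99, 2.99], [-0.84, 1.86], [-1.1, 1.16], [-1.84, 2.11], [-1.51, 1.56], [-3.14, 3.14]. Speed limits (rad/s): [2.22, 2.22, 2.57, 3.14, 3.14, 3.14].

INTERFACE

Orientations are given as a 3x3 rotation matrix whose columns are the frame's x, y, z axes.
In Python, from workcell import robot gives the robot as it stands. Calls block until the motion is done:
- robot.move_ptp(position, orientation): joint-space move of the TCP to a pose.
- robot.move_l(position, feed=0.15, attitude=None): straight line of the TCP; attitude=None keeps the orientation; feed is the mean speed in m/s.
- robot.move_j(angles): joint-space move.
- robot.command_gripper(opening, grip_force=None): opening from 0.0 (shut) to 1.0 (fully open); grip_force is the grip in N (None keeps the last); returns when the fingers have stopped.
- robot.wait(seconds).
- robot.inverse_kinematics(position, orientation): joint angles nearest the present ones, or None.
- robot.snapshot(name): name is "scene" or "top" or "wrist"; returns a dict with "pixels" (384x512x3 uint8, red, green, blue), "z_map" (384x512 float32, m along the optical axis (not along the pixel's ray), 0 where there is no reading), "mtx" (3x3 intrinsics, pixels), "R" (3x3) and "t" (3): a world point X has camera coordinates R X + t; the wrist camera has in their place "tool_from_camera" (4x4, takes a point from camera to tool coordinates, whose origin is the TCP and whose axes are the tool frame's). Camera axes: x right, y down, z forward; pixel columns grow to the right and rows downward; lengths in m; the calibration is good to about 2 mm. A picture is of the moment at which its call begins: read the wrist's pose just before it.
A pose or a line that the arm cannot do raises robot.PlanningError and nothing moves.
- robot.job_done(): hands the job in, once; it reports no verdict.
Readings, each from a call of its own:
- robot.read_t(): time.
- robot.read_joint_positions(): joint angles.
- robot.read_dq(): joint speeds.
- robot.read_joint_efforts(): joint torques, N m.
- robot.read_ee_pos(): TCP position.
- robot.read_eef_rot(): TCP orientation.
- robot.read_ft_force(): force on the tool from outside, world axes, zero at the start.
- robot.read_ft_torque(): the same for the moment, N m.
- robot.read_opening(): opening from 0.0 (shut) to 1.0 (fully open).
Only numpy, scipy, OpenCV 4.12 (cv2) and the standard library are available. Lean on these libraries where they do the work, as an engineer would, in place of code of your own. Each camera call takes 0.05 s, during which the arm holds its last target.

TASK

Bring the gas back on at the grey safety panel of this cooking bench: push in the extractor-fan start button (the left of the three, seen from the robot) and let it out again, then push the detector reset button (the right one, nearest the key switch) and let it out, without pressing the fan-stop button between them. Then take the gas key, the one with the square bow, from the wooden key block, put it fully home in the key switch, working it from side to side past the sticky pins, and turn it a quarter turn clockwise to its stop. The switch springs back, so finish with the key still gripped and held turned against its stop; leave the other two keys in the block and the kitchen things where they are.

Things in the scene. Friction and masses are not known exactly. Their poses are not given: they have to be found in the camera images.
- panel: Grey steel safety panel, 140 (x) x 280 (y) x 70 mm high, fixed, its face level and up. Origin: centre of its underside; x to its rear edge (away from the robot), y to its left, z up. Buttons in a row at x = -12 mm (y = +95, +43, -9 mm), key switch at x = 0, y = -85 mm.
- fan_start_top (a point): Centre of the top of the fan-start button, the left one of the row (largest y in the panel's frame): black cap of 26 mm diameter in a steel collar of 42 mm diameter; the cap stands 10 mm proud of the collar, 22 mm above the panel's face. It moves down with the button.
- fan_stop_top (a point): The same point of the fan-stop button, in the middle of the row, 52 mm from each neighbour; not to be pressed.
- reset_top (a point): The same point of the detector reset button, the right one of the row, 76 mm to the left of the key switch.
- fan_start (a joint): Travel of the fan-start button in m: 0 out, 0.006 fully in; spring, 1.5 N at the start of travel and 5 N fully in. It counts as pressed beyond 0.004.
- fan_stop (a joint): Travel of the fan-stop button, same values.
- reset (a joint): Travel of the reset button, same values.
- lock_mouth (a point): Centre of the key switch's brass face, 72 mm above the bench; it does not turn, axes as the panel's. A steel bezel ring, 42 mm outside and about 27 mm inside diameter, stands 3 mm above the brass face. A fixed ward 15 to 21 mm below the face, slotted like the plug, lets the key turn only within 2 mm of fully home and keeps it in while turned. Free depth for the blade: 40 mm.
- plug_slot (a point): Centre of the slot's mouth in the turning brass plug, same place as lock_mouth; its x runs along the slot's length (at rest the panel's x). Slot 15 (x) x 8 mm with a 1.5 mm chamfer: the key has 2 mm of play either way along x and 1 mm along y. The plug is 13 mm thick.
- pin_a_nose (a point): Flat nose of the upper of two sticky pins, 4.4 mm thick, on the slot's +x end, 4.5 mm below the brass face; its twin is on the -x end, 9.5 mm below. They stand 3 mm into the slot and block a straight push. Shift the key fully away from a pin to pass it; pushed sideways with 3 N by the key's edge (key moved 2 mm towards it) a pin goes back along x and stays there.
- key_switch (a joint): Turn of the brass plug in rad: 0 at rest (slot along the panel's x), growing clockwise seen from above to the stop at 1.571. A spring drives it back to 0: 0.02 N m at rest, 0.06 N m at the stop. The blade has about 0.2 rad of turning play in the slot, so the key itself turns about 1.7 rad to bring the plug to its stop.
- gas_key: The gas key, steel, about 40 g, standing blade down in one slot of the block; told from the others by its square bow. Origin: centre of the underside of its collar (18 mm diameter, 3 mm thick), which rests on the block's top at the start and seats on the brass face of the switch when fully home. x along the bow's width, y across its thickness, z up. The same either way round (half turn about z).
- gas_key_grip (a point): Point to grip in the bow, on the key's axis, 30 mm above its origin. The bow is a flat plate 32 mm wide (key's x), 8 mm thick (key's y), from 8 to 44 mm above the origin; close the fingers along the key's y, across the 8 mm.
- gas_key_tip (a point): Lower end of the blade, on the key's axis, 32 mm below the key's origin. Blade 11 mm (key's x) x 6 mm (y), square-ended, with a round waist of 5.8 mm diameter from 13 to 23 mm below the origin.
- key_block: Wooden key block, 60 (x) x 190 (y) x 45 mm high, fixed; origin: centre of its underside, x away from the robot, y to the left. Three slots at y = -55, 0 and +55 mm, 13 mm (block's y) x 8 mm, 37 mm deep; which key stands in which slot varies. The bows stand in line along the block's y.
- larder_key: Another key with the same blade and collar, its bow a round disc of 32 mm diameter, 8 mm thick, its top 40 mm above the origin; origin as the gas key's. Leave it in the block.
- hood_key: Another key with the same blade and collar, its bow a T: an 8 mm stem with a cross bar of 9 mm diameter, 32 mm long, its top 45 mm above the origin; origin as the gas key's. Leave it in the block.
- salt: Steel salt shaker, 38 mm diameter, 71 mm high, behind the panel; origin at its foot.
- herb_jar: Glass herb jar, 46 mm diameter, 95 mm high, behind the panel; origin at its foot.
- ramekin: White ramekin, 72 mm diameter, 42 mm high, near the robot; origin at its foot.
- spoon: Wooden spoon, 260 mm long, lying in front of the panel, nearer the robot.
- mug: White mug, 80 mm diameter, 90 mm high, towards the back of the bench; origin at its foot.
- matchbox: Matchbox, 52 x 35 x 16 mm, beyond the key block; origin at its underside.
- pepper_mill: Dark wooden pepper mill, 52 mm diameter, 112 mm high, behind the panel's left end; origin at its foot.

How it is judged:
By the outcome, as a careful person would: the job done as asked, in the order asked, and still so for the second after the job is handed in, while the arm keeps its last pose, push and grip.
It also fails if it takes over 58 s, if anything falls off the work surface, if the arm or the gripper's body presses on something with over 40 N, if the wrist force passes 120 N, or if a joint passes its speed limit or range.

## Working session

There is one attempt and no reset: what is moved stays moved. The work goes in short steps, each a Python script; the robot and the scene stay as the last script left them, time stands still between calls to the robot, and variables do not carry over. Pictures are saved under pics/ and viewed, and the job is handed in when it is done.

```bash
ls; mkdir -p pics
python3 - <<'E'
from workcell import robot
import cv2,numpy as np,pickle
d={}
for n in ("scene","top","wrist"):
    s=robot.snapshot(n); d[n]=s
    cv2.imwrite(f"pics/{n}0.png",s["pixels"][:,:,::-1])
    print(n,{k:np.round(v,3).tolist() for k,v in s.items() if k not in("pixels","z_map")})
pickle.dump(d,open("s0.pkl","wb"))
print(robot.read_t(),robot.read_ee_pos(),robot.read_eef_rot(),robot.read_ft_force())
E
```

```text
pics
scene {'mtx': [[375.413, 0.0, 246.862], [0.0, 375.413, 185.186], [0.0, 0.0, 1.0]], 'R': [[0.283, 0.959, 0.017], [0.5, -0.132, -0.856], [-0.819, 0.25, -0.517]], 't': [-0.232, -0.175, 1.328]}
top {'mtx': [[347.193, 0.0, 259.319], [0.0, 347.193, 191.674], [0.0, 0.0, 1.0]], 'R': [[-0.012, -1.0, 0.024], [-0.995, 0.009, -0.1], [0.1, -0.025, -0.995]], 't': [0.067, 0.59, 1.076]}
wrist {'mtx': [[274.465, 0.0, 254.956], [0.0, 274.465, 189.507], [0.0, 0.0, 1.0]], 'tool_from_camera': [[-0.002, 0.945, 0.326, -0.086], [-0.001, -0.326, 0.945, -0.143], [1.0, 0.001, 0.002, -0.0], [0.0, 0.0, 0.0, 1.0]]}
0.15 [ 0.21458675 -0.56008311  0.23071523] [[-9.33857305e-01 -1.31356105e-04  3.57645798e-01]
 [-3.57645760e-01  9.34676491e-04 -9.33856861e-01]
 [-2.11615320e-04 -9.99999555e-01 -9.19833423e-04]] [ 0.17672363 -0.01151194 -0.4158808 ]
```

View pics/top0.png

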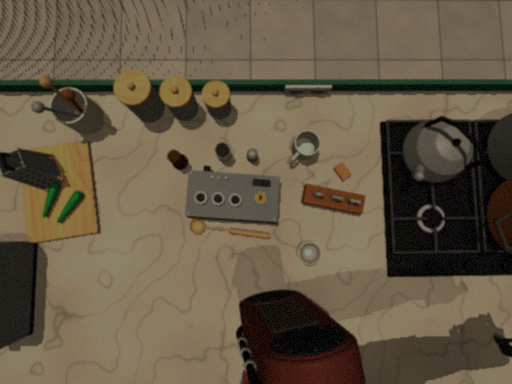

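View pics/scene0.png

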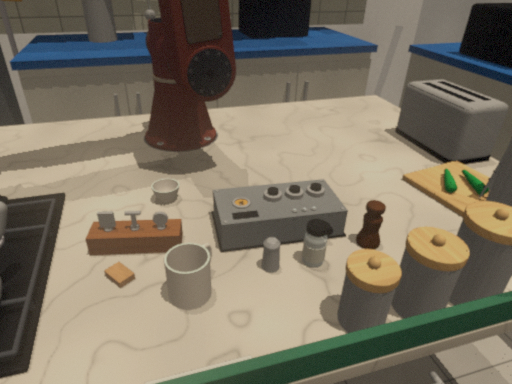

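View pics/wrist0.png

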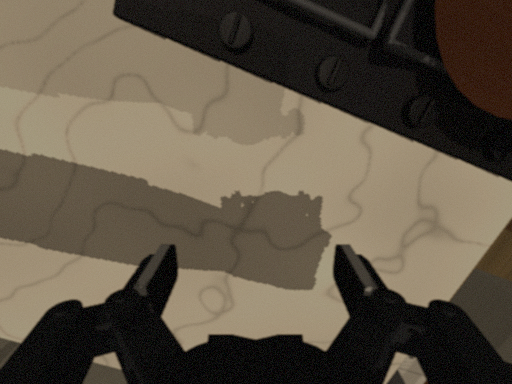

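```bash
cat > h.py <<'E'
import cv2,numpy as np,pickle
def ray(s,uv,T=None):
    d=np.linalg.inv(s["mtx"])@np.array([uv[0],uv[1],1.0])
    if T is None: return -s["R"].T@s["t"], s["R"].T@d
    return T[:3,3],T[:3,:3]@d
def onz(s,uv,z,T=None):
    o,d=ray(s,uv,T); return o+d*(z-o[2])/d[2]
def wristT(s,p,R):
    M=np.eye(4);M[:3,:3]=R;M[:3,3]=p
    return M@s["tool_from_camera"]
E
python3 - <<'E'
import pickle,cv2,numpy as np
from h import *
d=pickle.load(open("s0.pkl","rb"))
s=d["top"]; im=s["pixels"][:,:,::-1]
cv2.imwrite("pics/top0c.png",cv2.resize(im[120:270,170:380],None,fx=3.7,fy=3.7,interpolation=cv2.INTER_CUBIC))
for uv,z in [((201,198),.092),((218,199),.092),((235,200),.092),((260,197),.072),((355,203),.08),((338,200),.08),((320,197),.08)]:
    print(uv,onz(s,uv,z).round(3))
g=cv2.cvtColor(im,cv2.COLOR_BGR2GRAY)
# scene key z
s=d["scene"]
cv2.imwrite("pics/scene0c.png",cv2.resize(s["pixels"][150:300,70:350,::-1],None,fx=2.8,fy=2.8,interpolation=cv2.INTER_CUBIC))
E
```

```text
(201, 198) [0.567 0.236 0.092]
(218, 199) [0.564 0.186 0.092]
(235, 200) [0.56  0.135 0.092]
(260, 197) [0.57  0.06  0.072]
(355, 203) [ 0.548 -0.229  0.08 ]
(338, 200) [ 0.558 -0.177  0.08 ]
(320, 197) [ 0.568 -0.123  0.08 ]
```

View pics/top0c.png

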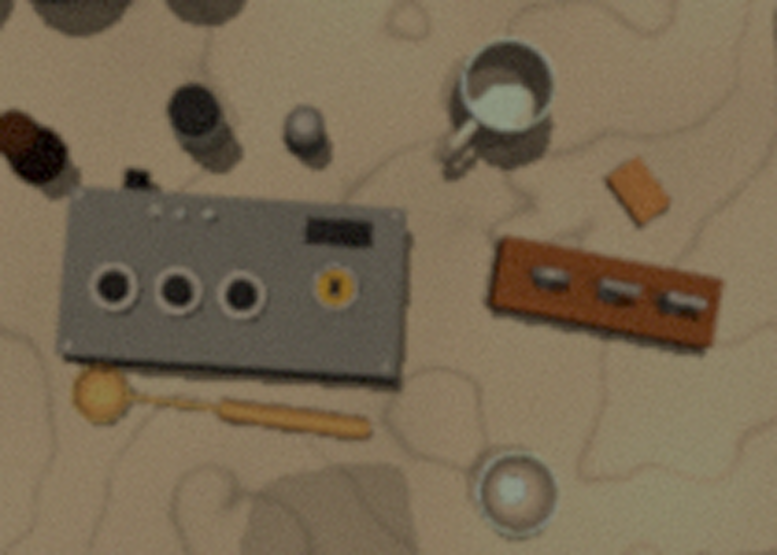

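View pics/scene0c.png

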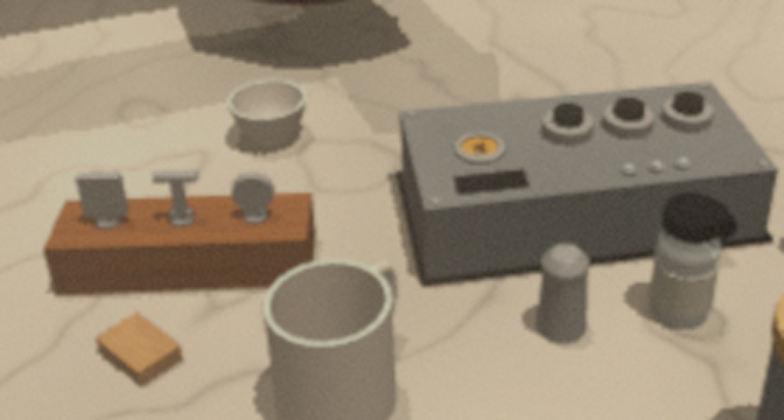

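```bash
cat >> h.py <<'E'
def Rt(a):
    z=np.array([np.cos(a),np.sin(a),0]);y=np.array([0,0,-1.]);return np.stack([np.cross(y,z),y,z],1)
def shot(robot,name):
    p=np.array(robot.read_ee_pos());R=np.array(robot.read_eef_rot())
    s=robot.snapshot("wrist"); s["T"]=wristT(s,p,R)
    pickle.dump(s,open(name+".pkl","wb"));cv2.imwrite(f"pics/{name}.png",s["pixels"][:,:,::-1]);return s
E
python3 - <<'E'
from workcell import robot
from h import *
t=robot.read_t()
robot.move_ptp([.567,.060,.185],Rt(1.505)); robot.wait(.15)
shot(robot,"w1")
print(t,robot.read_t(),robot.read_joint_positions(),robot.read_ee_pos())
E
```

```text
0.15 2.8833 [-1.24744219e-01  8.68097930e-03 -8.53576483e-02  1.47679610e+00
 -4.97324987e-05 -5.79694522e-02] [0.5670487  0.05949448 0.18499471]
```

View pics/w1.png

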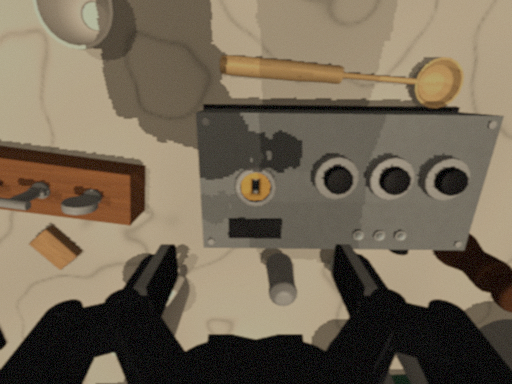

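```bash
cat >> h.py <<'E'
def brass(s):
    hsv=cv2.cvtColor(s["pixels"],cv2.COLOR_RGB2HSV)
    m=cv2.inRange(hsv,(15,120,80),(35,255,255))
    return m
E
python3 - <<'E'
from h import *
s=pickle.load(open("w1.pkl","rb"));T=s["T"];im=s["pixels"]
m=brass(s)
n,l,st,c=cv2.connectedComponentsWithStats(m)
for i in range(1,n):
    if st[i,4]>60: print(st[i],c[i])
cs,_=cv2.findContours(m[150:225,220:295],cv2.RETR_EXTERNAL,cv2.CHAIN_APPROX_NONE)
k=max(cs,key=cv2.contourArea); e=cv2.fitEllipse(k); uv=(e[0][0]+220,e[0][1]+150); print("brass",uv,e[1],onz(s,uv,.072,T))
# caps: darkest in collar
g=cv2.cvtColor(im,cv2.COLOR_RGB2GRAY)
for (u,v) in [(338,178),(394,178),(450,180)]:
    w=g[v-28:v+28,u-28:u+28]
    dark=(w<45).astype(np.uint8)
    cs,_=cv2.findContours(dark,cv2.RETR_EXTERNAL,cv2.CHAIN_APPROX_NONE)
    k=max(cs,key=lambda k:(cv2.pointPolygonTest(k,(28,28),False)>0)*cv2.contourArea(k)); e=cv2.fitEllipse(cv2.convexHull(k));c=(e[0][0]+u-28,e[0][1]+v-28)
    br=(w>110).astype(np.uint8)
    cs,_=cv2.findContours(br,cv2.RETR_EXTERNAL,cv2.CHAIN_APPROX_NONE)
    k2=max(cs,key=cv2.contourArea);e2=cv2.fitEllipse(cv2.convexHull(k2));c2=(e2[0][0]+u-28,e2[0][1]+v-28)
    print("cap",c,e[1],onz(s,c,.092,T).round(4),"collar",c2,e2[1],onz(s,c2,.082,T).round(4))
P=[]
for u,v in [(257,186)]:
    print(im[v-9:v+10,u-12:u+13].astype(int).sum(2)//3)
    print(s["z_map"][v,u],)
cv2.imwrite("pics/w1c.png",cv2.resize(im[130:260,190:500,::-1],None,fx=2.5,fy=2.5,interpolation=cv2.INTER_CUBIC))
E
```

```text
[ 220   56  242   52 3882] [346.76017517  74.90030912]
[241 173  30  28 577] [255.25476603 186.89774697]
[ 30 229  47  40 841] [ 52.50891795 249.02021403]
brass (255.25775909423828, 186.7594337463379) (27.34889030456543, 29.097503662109375) [0.57001556 0.06041816 0.072     ]
cap (337.66670417785645, 179.25765419006348) (26.82516098022461, 27.666467666625977) [0.561  0.1352 0.092 ] collar (336.7949962615967, 178.23427963256836) (40.25212478637695, 44.41899108886719) [0.5632 0.1373 0.082 ]
cap (394.2033443450928, 180.13109397888184) (26.152353286743164, 29.218782424926758) [0.5651 0.186  0.092 ] collar (396.6154594421387, 178.97656631469727) (64.83256530761719, 83.50353240966797) [0.5676 0.1932 0.082 ]
cap (450.6598587036133, 180.89386558532715) (26.221181869506836, 31.848194122314453) [0.5692 0.2368 0.092 ] collar (451.22150230407715, 193.0723648071289) (56.70164108276367, 90.25859832763672) [0.5851 0.2466 0.082 ]
[[130 132 130 131 127 130 127 134 129 128 128 132 126 125 121 121 121 123
  125 122 119 114 114 127 131]
 [132 128 130 130 129 122 118 115 120 126 130 127 121 115 105 108 11
[... 1132 characters left out ...]
  54  40  43  64  95 109 118
  123 124 118 124 118 117  96]
 [130 132 129 130 120 113  87  57  60  76  86  82  72  56  72  95 114 122
  122 119 125 121 122 117 100]
 [127 127 129 126 119 108  84  67  77 103 117 107  94  70  65  91 110 121
  119 120 121 124 122 117 102]
 [130 126 131 124 116 101  83  68  80  98 112 112  87  70  68  94 106 116
  120 123 118 119 121 119 104]
 [123 124 119 118 112 105  84  77  84  92  98 104  86  70  84  95 109 119
  121 120 119 120 116 106 107]
 [116 119 117 118 106 104  94  97  93  97  97  97  88  89  85  99 108 119
  118 122 123 118 102  98 106]
 [117 115 116 118 112 105 104 103 108 105 104 102  98 103 101 109 113 117
  119 119 114 104  94  93 110]]
0.3078288
```

View pics/w1c.png

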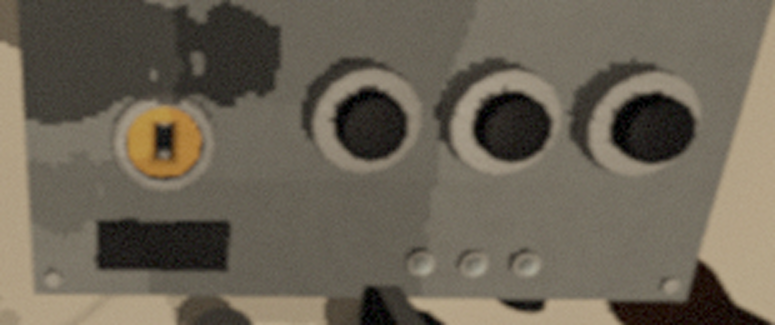

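Run:
```python
from h import *
s=pickle.load(open("w1.pkl","rb"));T=s["T"];im=s["pixels"]
for uv in [(211.2,242),(458.8,244.4),(206,122),(493,125)]: print(onz(s,uv,.071,T).round(4))
g=cv2.GaussianBlur(cv2.cvtColor(im,cv2.COLOR_RGB2GRAY),(3,3),0).astype(int)
# left edge & right edge
L=[];Rr=[]
for v in range(130,240,4):
    d=g[v,195:215]-0; 
    gr=np.abs(np.diff(g[v,190:225])); L.append(onz(s,(190.5+gr.argmax(),v),.07,T)[:2])
    c=int(499-(v-115)*36/130); gr=np.abs(np.diff(g[v,c-15:c+16])); Rr.append(onz(s,(c-14.5+gr.argmax(),v),.07,T)[:2])
for E in (L,Rr):
    E=np.array(E,np.float32); vx,vy,x,y=cv2.fitLine(E,cv2.DIST_HUBER,0,.001,.001).ravel(); print("dir",np.arctan(vy/vx),x,y)
```

```text
[0.6291 0.0097 0.071 ]
[0.6491 0.2725 0.071 ]
[0.5051 0.0195 0.071 ]
[0.5249 0.2816 0.071 ]
dir -0.07756343 0.56930244 0.0052641686
dir -0.07704322 0.57403857 0.28568575
```

Run:
```python
from workcell import robot
from h import *
R=Rt(1.571-.0765)
t0=robot.read_t()
robot.command_gripper(0.0)
print("shut",robot.read_t()-t0)
robot.move_ptp([.572,.241,.115],R)
print(robot.read_t()-t0, robot.read_ft_force())
for name,x,y in (("fan",.572,.241),("reset",.5641,.1373)):
    if name=="reset": robot.move_l([x,y,.115],feed=.2)
    f0=np.array(robot.read_ft_force())
    robot.move_l([x,y,.094],feed=.1)
    z=.088
    for z in (.089,.0865,.0858):
        robot.move_l([x,y,z],feed=.05)
        f=np.array(robot.read_ft_force())-f0; print(name,z,robot.read_ee_pos().round(4),f.round(2))
        if f[2]>12: break
    robot.wait(.1); print((np.array(robot.read_ft_force())-f0).round(2))
    robot.move_l([x,y,.115],feed=.1)
    print(robot.read_t()-t0)
```

```text
shut 0.7666999999999997
1.5667 [ 0.04656894 -1.45563444 -0.50529112]
fan 0.089 [0.5726 0.2407 0.0896] [1.18 0.42 4.  ]
fan 0.0865 [0.5725 0.2409 0.087 ] [ 3.05 -1.17  4.22]
fan 0.0858 [0.5724 0.241  0.0861] [ 2.58 -1.74  5.97]
[ 3.54 -1.78  5.69]
3.2166999999999994
reset 0.089 [0.5645 0.1377 0.0895] [-0.13  1.99  2.5 ]
reset 0.0865 [0.5645 0.1375 0.0869] [1.35 2.29 3.8 ]
reset 0.0858 [0.5645 0.1374 0.0861] [1.54 3.31 4.33]
[1.4  3.79 5.24]
5.5334
```

Run:
```python
from workcell import robot
from h import *
t0=robot.read_t()
robot.move_ptp([.569,.0606,.185],Rt(-.0765)); robot.wait(.15)
shot(robot,"w2"); print(robot.read_joint_positions().round(3))
robot.command_gripper(1.0)
robot.move_ptp([.548,-.229,.20],Rt(-.18)); robot.wait(.15)
shot(robot,"w3"); print(robot.read_joint_positions().round(3))
print(t0,robot.read_t())
s=pickle.load(open("w2.pkl","rb"));T=s["T"];m=brass(s)
uv=(s["mtx"]@np.linalg.inv(T)[:3]@np.array([.57,.0606,.072,1]));uv=uv[:2]/uv[2];print(uv)
u,v=uv.astype(int)
cs,_=cv2.findContours(m[v-35:v+35,u-35:u+35],cv2.RETR_EXTERNAL,cv2.CHAIN_APPROX_NONE)
k=max(cs,key=cv2.contourArea); e=cv2.fitEllipse(k); c=(e[0][0]+u-35,e[0][1]+v-35); print("brass",c,e[1],onz(s,c,.072,T))
```

```text
[-0.122  0.015 -0.079  1.477  0.     1.524]
[-0.614  0.081  0.016  1.506  0.     1.135]
8.4167 12.0083
[254.70906899 186.4335636 ]
brass (np.float64(254.38542938232422), np.float64(187.36761474609375)) (27.513229370117188, 29.169103622436523) [0.56961092 0.0596576  0.072     ]
```

View pics/w2.png

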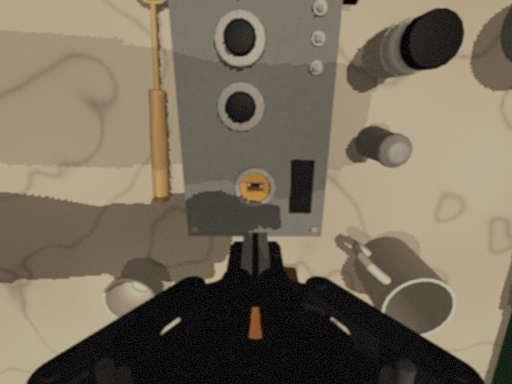

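View pics/w3.png

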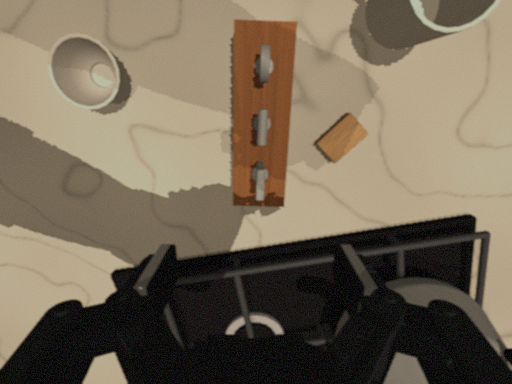

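Run:
```python
from h import *
s=pickle.load(open("w3.pkl","rb"));T=s["T"];im=s["pixels"];z=s["z_map"]
cv2.imwrite("pics/w3c.png",cv2.resize(im[10:215,220:310,::-1],None,fx=2.9,fy=2.9,interpolation=cv2.INTER_CUBIC))
cv2.imwrite("pics/w3d.png",cv2.resize(im[150:210,225:300,::-1],None,fx=8,fy=8,interpolation=cv2.INTER_CUBIC))
vv,uu=np.mgrid[0:384,0:512]
d=np.stack([(uu-s["mtx"][0,2])/s["mtx"][0,0],(vv-s["mtx"][1,2])/s["mtx"][1,1],np.ones_like(uu)],-1)*z[...,None]
W=d@T[:3,:3].T+T[:3,3]
Z=W[...,2]
print((Z[160:206,250:272][::2]*1000).astype(int))
# block edges: top face
ok=(Z>.04)&(Z<.05)&(vv<212)&(uu>220)&(uu<310)
P=W[ok][:,:2].astype(np.float32); r=cv2.minAreaRect(P*1000); print(r,Z[ok].mean())
```

```text
[[ 45  45  45  45  45  46  45  45  45  45  46  46  45  44  45  45  46  45
   44  45  46  45]
 [ 45  45  46  45  47  45  58  59  60  59  60  57  59  55  45  45  45  45
   47  45  45  45]
 [ 47  46  45  45  45  45  65  68  68  68  67  67  69  66  47  45  44  46
   46  44  44  46]
 [ 45  45  45  44  46  45  73  77  76  76  75  77  78  75  45  45  46  46
   45  45  45  44]
 [ 46  45  45  47  49  48  80  84  85  85  85  84  84  84  48  46  46  47
   44  45  44  46]
 [ 45 343  48  48  47  48  87  88  89  88  89  89  89  89  87  48  49  44
   45  45  45  44]
 [ 45  47  48  49  47  48  89  90  88  90  89  90  89  89  88  48  48  44
   45  45  46  45]
 [ 45  48  49  48  48  49  88  89  89  90  89  89  90  89  88  47  47  45
   45  45  45  45]
 [ 45  44  48  48  48  49  89  89  90  89  89  89  89  89  48  49  47  45
   46  45  46  45]
 [ 45  46  44  48  49  47  89  89  90  88  89  90  89  89  48  48  47  45
   46  45  45  44]
 [ 46  45  45  46  45  48  89  89  89  90  88  88  90  88  45  45  44  45
   45  44  45  45]
 [ 45  44  45  45  46  45  90  87  90  88  89  89  89  91  45  46  45  44
   
[... 463 characters left out ...]
  45  44  45  45]
 [ 46  45  46  43  46  84  90  90  90  88  88  88  89  89  45  45  44  45
   46  44  46  45]
 [ 45  45  47  45  45  87  89  89  89  89  89  89  89  88  46  45  45  44
   43  45  45  47]
 [ 45  45  45  46  45  88  89  88  89  90  88  89  87  46  47  45  45  46
   45  44  45  44]
 [ 45  45  47  45  45  44  46  44  44  47  89  89  45  45  45  44  45  46
   45  45  45  46]
 [ 45  43  45  45  45  45  44  44  44  45  45  47  46  46  46  45  46  45
   44  46  46  44]
 [ 46  46  46  45  44  44  45  46  45  46  45  45  45  45  45  45  45 343
   44  44  44  46]]
((565.9810791015625, -172.99008178710938), (190.50643920898438, 60.06610107421875), 78.04456329345703) 0.045602863514421256
```

View pics/w3d.png

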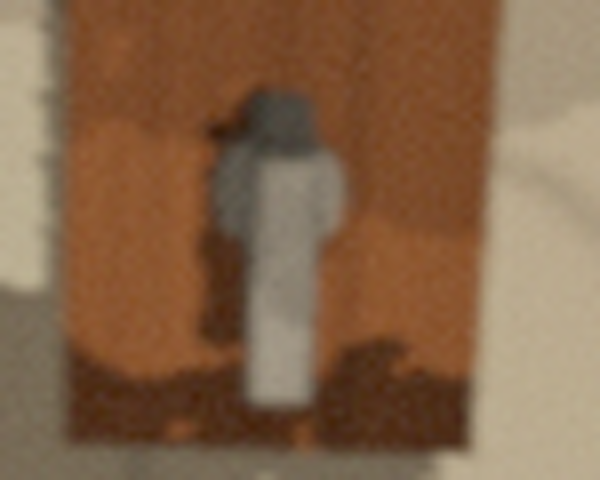

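View pics/w3c.png

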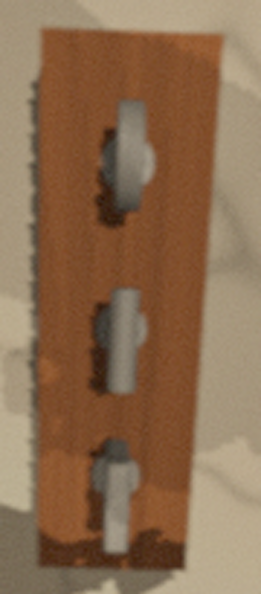

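Run:
```python
from h import *
s=pickle.load(open("w3.pkl","rb"));T=s["T"];im=s["pixels"];z=s["z_map"]
vv,uu=np.mgrid[0:384,0:512]
d=np.stack([(uu-s["mtx"][0,2])/s["mtx"][0,0],(vv-s["mtx"][1,2])/s["mtx"][1,1],np.ones_like(uu)],-1)*z[...,None]
W=d@T[:3,:3].T+T[:3,3];Z=W[...,2]
ok=(Z>.0868)&(Z<.092)&(vv>160)&(vv<206)&(uu>245)&(uu<275)
# cast rays to plane z=.089
P=np.array([onz(s,(u,v),.089,T)[:2] for v,u in zip(vv[ok],uu[ok])],np.float32)*1000
print(len(P),P.mean(0),cv2.minAreaRect(P))
vx,vy,x,y=cv2.fitLine(P,cv2.DIST_L2,0,.01,.01).ravel();print(np.degrees(np.arctan2(vy,vx)))
for k,(lo,hi,a,b) in enumerate([(.0465,.05,160,206)]):
    o=(Z>lo)&(Z<hi)&(vv>165)&(vv<190)&(uu>245)&(uu<275)
    e=cv2.minEnclosingCircle(np.array([onz(s,(u,v),.048,T)[:2] for v,u in zip(vv[o],uu[o])],np.float32)*1000); print("collar",e)
```

```text
255 [ 554.8376  -225.65218] ((554.6365966796875, -226.35208129882812), (31.83749008178711, 7.946559429168701), 78.01673126220703)
78.62058
collar ((555.1640625, -229.77955627441406), 18.580589294433594)
```

Run:
```python
from workcell import robot
from h import *
t0=robot.read_t();R=Rt(-.207)
x,y=.5547,-.2261
robot.move_ptp([x,y,.13],R)
robot.move_l([x,y,.056],feed=.12)
print(robot.read_ee_pos().round(4),robot.read_ft_force().round(2))
robot.command_gripper(0.0,grip_force=70)
print(robot.read_opening(),robot.read_ee_pos().round(4),robot.read_ft_force().round(2),robot.read_ft_torque().round(2))
robot.move_l([x,y,.125],feed=.1); 
print(robot.read_opening(),robot.read_ft_force().round(2)); robot.wait(.1)
shot(robot,"w4"); print(t0,robot.read_t())
s=pickle.load(open("w4.pkl","rb"))
cv2.imwrite("pics/w4c.png",cv2.resize(s["pixels"][150:300,180:340,::-1],None,fx=4,fy=4,interpolation=cv2.INTER_CUBIC))
```

```text
[ 0.5553 -0.2265  0.0572] [ 0.27 -0.32  0.62]
0.08417294570375523 [ 0.5547 -0.2261  0.0561] [-1.27  0.48  1.58] [ 0.04  0.08 -0.06]
0.08212110189232356 [0.44 0.43 0.47]
12.0083 14.8417
```

View pics/w4.png

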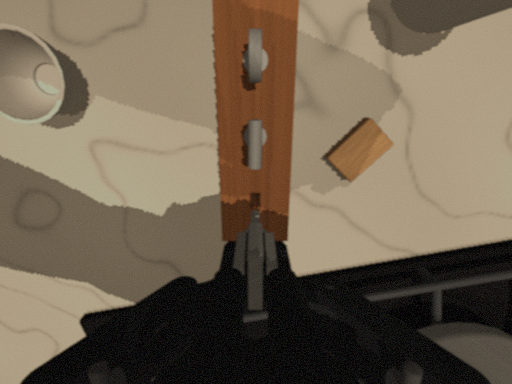

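View pics/w4c.png

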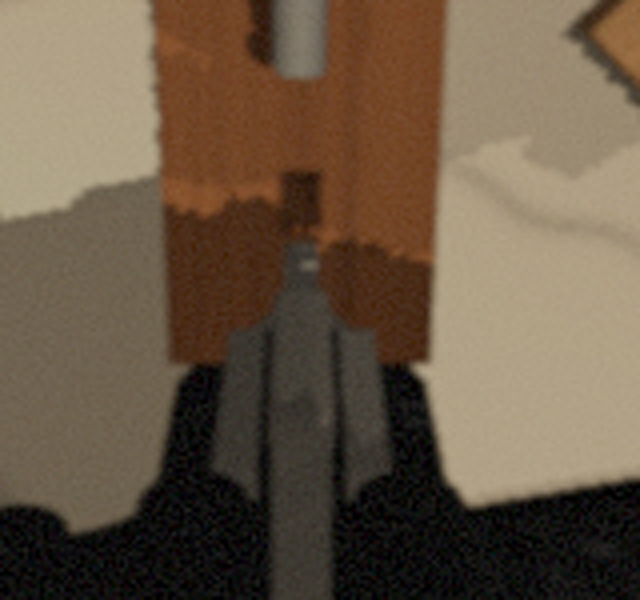

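Run:
```python
from h import *
s=pickle.load(open("w4.pkl","rb"));C=np.linalg.inv(s["tool_from_camera"])
for p in [(-.0055,.043,0),(-.0035,.043,0),(-.0055,.043,.003),(-.009,.011,0),(-.016,-.033,0),(-.014,-.033,0),(-.016,.003,0)]:
    c=s["mtx"]@(C@np.r_[p,1])[:3]; print(p,c[:2]/c[2])
g=s["pixels"].mean(2).astype(int)
for v in (208,210,212,214,216,218): print(v,g[v,245:268])
print(g[196:216,255],g[300:325,255])
```

```text
(-0.0055, 0.043, 0) [253.14296016 209.39618052]
(-0.0035, 0.043, 0) [253.14421552 211.8900233 ]
(-0.0055, 0.043, 0.003) [257.21779682 209.40028431]
(-0.009, 0.011, 0) [252.89197646 224.60482658]
(-0.016, -0.033, 0) [252.33851497 253.64945221]
(-0.014, -0.033, 0) [252.34464884 257.3876397 ]
(-0.016, 0.003, 0) [252.80516549 219.94512427]
208 [43 51 44 43 40 46 38 39 45 47 47 44 55 60 71 74 83 83 84 79 71 66 64]
210 [46 45 44 46 49 48 49 44 53 50 54 50 48 52 58 68 75 72 57 57 57 51 44]
212 [49 46 49 48 40 51 52 47 56 59 61 65 61 64 75 68 61 55 49 45 39 30 47]
214 [49 44 45 46 48 50 48 52 50 52 60 58 61 63 61 54 45 48 47 42 38 44 42]
216 [ 47  43  39  38  50  51  49  53  52  63  78  90 100  89  77  54  49  49
  46  54  45  37  45]
218 [49 50 47 47 43 44 59 52 50 51 55 54 54 58 53 44 46 50 49 46 44 41 42]
[34 34 40 39 33 38 37 42 42 40 45 45 47 44 54 59 61 55 60 71] [57 58 58 56 53 56 55 60 52 41 28 13 28 31 43 48 58 65 59 60 44 38  5 25
 25]
```

```bash
cat > ins.py <<'E'
from workcell import robot
from h import *
yaw=-.0765;S=np.array([.5695,.0602]);px=np.array([np.cos(yaw),np.sin(yaw)]);py=np.array([-np.sin(yaw),np.cos(yaw)])
RI=Rt(np.pi/2+yaw)
Z0=.1152
def go(dx,dy,depth,feed=.03,f0=None,pr=True):
    xy=S+dx*1e-3*px+dy*1e-3*py
    robot.move_l([xy[0],xy[1],Z0-depth*1e-3],feed=feed)
    robot.wait(.04)
    return st(f0,(dx,dy,depth) if pr else None)
def st(f0=None,tag=None):
    f=np.mean([robot.read_ft_force() for _ in range(3)],0)
    if f0 is not None: f=f-f0
    e=np.array(robot.read_ee_pos());d=(e[:2]-S)*1e3
    fp=np.array([f[:2]@px,f[:2]@py,f[2]])
    if tag is not None: print(np.round(tag,2),"act",np.round([d@px,d@py,(Z0-e[2])*1e3],2),"F",fp.round(2))
    return fp
E
python3 - <<'E'
from ins import *
t0=robot.read_t()
e=robot.read_ee_pos()
robot.move_l([e[0],e[1],.165],feed=.15)
robot.move_ptp([*S,.165],RI)
robot.move_l([*S,.120],feed=.1); robot.wait(.2)
shot(robot,"w5")
f0=np.mean([robot.read_ft_force() for _ in range(3)],0);np.save("f0.npy",f0)
print(robot.read_joint_positions().round(3))
for d in (-2,0,1,2):
    f=go(0,0,d,f0=f0)
    if f[2]>6: break
print(t0,robot.read_t())
shot(robot,"w6")
for n in ("w5","w6"):
  s=pickle.load(open(n+".pkl","rb")); cv2.imwrite(f"pics/{n}c.png",cv2.resize(s["pixels"][140:260,190:320,::-1],None,fx=4,fy=4,interpolation=cv2.INTER_CUBIC))
E
```

```text
[-0.123  0.029 -0.181  1.359  0.    -0.046]
[ 0  0 -2] act [-0.12  0.03 -1.87] F [0.91 1.07 0.65]
[0 0 0] act [-0.02  0.01  0.03] F [ 0.41 -0.43  0.15]
[0 0 1] act [ 0.16 -0.01  0.61] F [-1.46  0.44  4.79]
[0 0 2] act [ 0.31 -0.02  1.08] F [-1.89  0.17  9.19]
14.8417 18.3917
```

View pics/w5c.png

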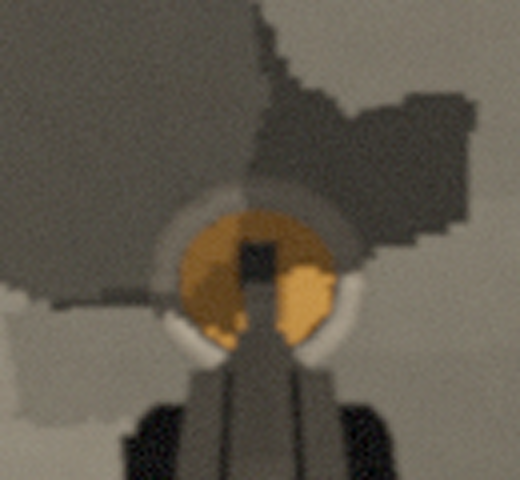

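View pics/w6c.png

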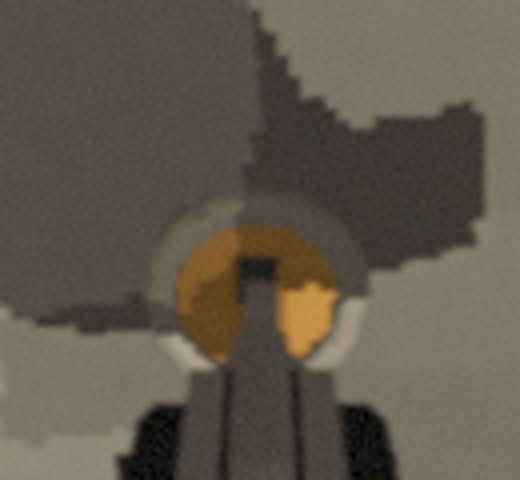

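Run:
```python
from ins import *
f0=np.load("f0.npy")
go(0,0,-1,f0=f0)
go(-2.5,-.6,-1,f0=f0)
s=shot(robot,"w7")
for d in (0,1,2):
    f=go(-2.5,-.6,d,f0=f0)
    if f[2]>6: break
s2=shot(robot,"w8")
for n in ("w7","w8"):
  s=pickle.load(open(n+".pkl","rb")); cv2.imwrite(f"pics/{n}c.png",cv2.resize(s["pixels"][140:260,190:320,::-1],None,fx=4,fy=4,interpolation=cv2.INTER_CUBIC))
print(robot.read_t())
```

```text
[ 0  0 -1] act [-0.12  0.02 -0.64] F [ 0.03 -0.78  0.4 ]
[-2.5 -0.6 -1. ] act [-2.65 -0.62 -0.84] F [1.04 1.28 0.34]
[-2.5 -0.6  0. ] act [-2.52 -0.6   0.07] F [-0.12  1.21  0.16]
[-2.5 -0.6  1. ] act [-2.54 -0.57  1.05] F [ 0.82 -0.3   0.11]
[-2.5 -0.6  2. ] act [-2.56 -0.58  2.04] F [-0.17  1.26  1.51]
20.0
```

View pics/w8c.png

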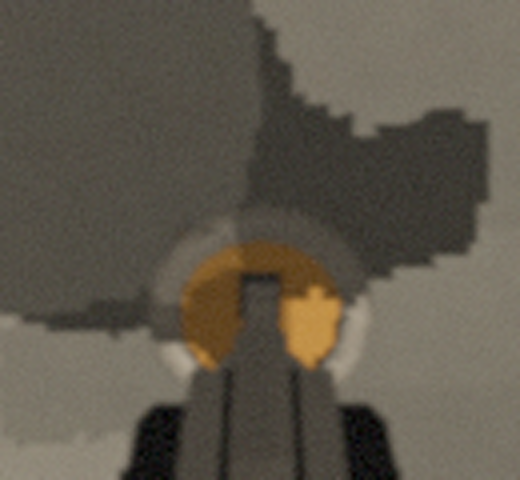

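Run:
```python
from ins import *
f0=np.load("f0.npy")
d=2
x=-2.5
for x in np.arange(-3,-5.6,-.5):
    f=go(x,-.6,d,f0=f0)
    if f[0]>3.5: break
xl=x; print("left",xl,robot.read_t())
for d in (3,4,5,6,7):
    f=go(xl,-.6,d,f0=f0)
    if f[2]>6: print("blocked");break
print(robot.read_t())
```

```text
[-3.  -0.6  2. ] act [-3.02 -0.59  2.  ] F [ 0.38  0.72 -0.87]
[-3.5 -0.6  2. ] act [-3.53 -0.59  2.01] F [-0.02  0.65  1.02]
[-4.  -0.6  2. ] act [-4.03 -0.62  2.02] F [ 0.55  0.36 -0.25]
[-4.5 -0.6  2. ] act [-4.48 -0.63  1.97] F [ 0.35 -0.4   0.49]
[-5.  -0.6  2. ] act [-4.91 -0.62  1.95] F [ 0.6   0.43 -0.29]
[-5.5 -0.6  2. ] act [-5.2  -0.62  1.9 ] F [ 3.78 -0.07 -0.57]
left -5.5 21.75
[-5.5 -0.6  3. ] act [-5.19 -0.61  2.78] F [3.61 0.47 0.93]
[-5.5 -0.6  4. ] act [-5.24 -0.61  3.84] F [2.48 0.36 1.86]
[-5.5 -0.6  5. ] act [-5.26 -0.62  4.89] F [ 5.22 -0.19  1.16]
[-5.5 -0.6  6. ] act [-5.28 -0.62  5.93] F [5.26 0.06 2.56]
[-5.5 -0.6  7. ] act [-5.26 -0.66  6.97] F [5.02 0.35 2.29]
23.2083
```

Run:
```python
from ins import *
f0=np.load("f0.npy")
d=7
for x in (-4,-3,-2,-1.5,-1,-.5,0):
    f=go(x,-.6,d,f0=f0)
    if f[0]<-7: break
xr=x; print("right",xr,robot.read_t())
for d in (8,9,10,11,12,12.5):
    f=go(xr,-.6,d,f0=f0)
    if f[2]>7: print("blocked");break
print(robot.read_t())
```

```text
[-4.  -0.6  7. ] act [-4.67 -0.57  7.46] F [ 1.78 -0.32  1.29]
[-3.  -0.6  7. ] act [-3.46 -0.57  7.41] F [-0.44  0.47  0.71]
[-2.  -0.6  7. ] act [-2.46 -0.56  7.37] F [-2.26  0.73 -0.3 ]
[-1.5 -0.6  7. ] act [-1.69 -0.56  7.23] F [-2.77  0.44 -2.05]
[-1.  -0.6  7. ] act [-1.01 -0.61  7.06] F [-1.49  0.07 -0.85]
[-0.5 -0.6  7. ] act [-0.58 -0.6   7.01] F [-3.1  -0.25 -0.98]
[ 0.  -0.6  7. ] act [-0.43 -0.58  7.04] F [-5.74  0.35  0.47]
right 0 25.25
[ 0.  -0.6  8. ] act [-0.38 -0.6   7.82] F [-5.67  0.54  2.33]
[ 0.  -0.6  9. ] act [-0.41 -0.57  8.76] F [-6.3   0.06  3.65]
[ 0.  -0.6 10. ] act [-0.41 -0.55  9.7 ] F [-6.44 -0.53  3.09]
[ 0.  -0.6 11. ] act [-0.38 -0.57 10.68] F [-6.09  0.65  2.56]
[ 0.  -0.6 12. ] act [-0.4  -0.56 11.71] F [-5.45 -0.35  3.25]
[ 0.  -0.6 12.5] act [-0.38 -0.57 12.15] F [-6.38 -0.04  3.29]
27.0
```

Run:
```python
from ins import *
f0=np.load("f0.npy")
d=12.5
for x in (-2,-4,-5,-5.5,-6):
    f=go(x,-.6,d,f0=f0)
    if f[0]>5.5: break
go(-2.8,-.6,d,f0=f0)
for d in (15,18,22,26,29,31,32,32.6):
    f=go(-2.8,-.6,d,f0=f0)
    if f[2]>8: print("stop");break
print(robot.read_t())
```

```text
[-2.  -0.6 12.5] act [-1.27 -0.68 12.07] F [0.56 0.34 0.69]
[-4.  -0.6 12.5] act [-3.48 -0.69 12.16] F [2.6  0.93 0.15]
[-5.  -0.6 12.5] act [-4.75 -0.67 12.24] F [ 2.87 -0.64  2.2 ]
[-5.5 -0.6 12.5] act [-5.17 -0.66 12.31] F [5.55 0.04 2.26]
[-2.8 -0.6 12.5] act [-3.54 -0.48 13.1 ] F [ 0.22 -0.07  0.85]
[-2.8 -0.6 15. ] act [-3.11 -0.58 15.29] F [ 0.29 -0.05  1.34]
[-2.8 -0.6 18. ] act [-2.93 -0.6  18.15] F [ 0.76 -0.14 -0.12]
[-2.8 -0.6 22. ] act [-2.93 -0.57 22.18] F [ 0.53 -0.5   0.17]
[-2.8 -0.6 26. ] act [-2.91 -0.59 26.14] F [-0.07  1.01  0.69]
[-2.8 -0.6 29. ] act [-2.91 -0.6  29.14] F [-0.12 -0.83 -0.15]
[-2.8 -0.6 31. ] act [-2.88 -0.61 31.1 ] F [0.17 0.65 1.05]
[-2.8 -0.6 32. ] act [-2.8  -0.6  32.02] F [-0.36  0.74  0.47]
[-2.8 -0.6 32.6] act [-2.73 -0.59 32.16] F [-2.46  0.35  6.45]
30.8583
```

Run:
```python
from h import *
for n in ("w4","w8"):
    s=pickle.load(open(n+".pkl","rb"));z=s["z_map"];K=s["mtx"];M=s["tool_from_camera"]
    def tool(u,v):
        d=z[v,u]; return (M@np.r_[(u-K[0,2])/K[0,0]*d,(v-K[1,2])/K[1,1]*d,d,1])[:3]*1000
    for v in range(206,262,4):
        print(n,v,[tuple(tool(u,v).round(1)) for u in (243,255,267)])
```

```text
w4 206 [(np.float64(6.6), np.float64(78.7), np.float64(-9.0)), (np.float64(7.3), np.float64(80.2), np.float64(1.4)), (np.float64(6.1), np.float64(77.4), np.float64(11.9))]
w4 210 [(np.float64(10.4), np.float64(78.5), np.float64(-9.1)), (np.float64(10.2), np.float64(78.2), np.float64(1.4)), (np.float64(9.6), np.float64(76.9), np.float64(11.9))]
w4 214 [(np.float64(14.3), np.float64(78.7), np.float64(-9.1)), (np.float64(-4.6), np.float64(36.8), np.float64(1.4)), (np.float64(13.9), np.float64(78.0), np.float64(12.0))]
w4 218 [(np.float64(18.6), np.float64(79.6), np.float64(-9.2)), (np.float64(-3.0), np.float64(33.5), np.float64(1.4)), (np.float64(17.8), np.float64(78.0), np.float64(12.1))]
w4 222 [(np.float64(21.9), np.float64(78.4), np.float64(-9.2)), (np.float64(-15.6), np.float64(1.2), np.float64(1.3)), (np.float64(21.9), np.float64(78.3), np.float64(12.2))]
w4 226 [(np.float64(26.4), np.float64(79.3), np.float64(-9.3)), (np.float64(-15.4), np.float64(-3.5), np.float64(1.3)), (np.float64(25.5), np.float64(77.6), np.float64(12.2))]
w4 230 [(np.float64(29.5), np.float64(77.8), np.float
[... 3144 characters left out ...]
t64(-10.2), np.float64(-20.4), np.float64(-5.1)), (np.float64(-13.7), np.float64(-26.1), np.float64(1.0)), (np.float64(-9.6), np.float64(-19.4), np.float64(7.2))]
w8 250 [(np.float64(-10.4), np.float64(-24.5), np.float64(-4.9)), (np.float64(-13.3), np.float64(-29.2), np.float64(1.0)), (np.float64(-10.1), np.float64(-23.9), np.float64(7.0))]
w8 254 [(np.float64(-10.3), np.float64(-27.9), np.float64(-4.8)), (np.float64(-12.9), np.float64(-32.1), np.float64(1.0)), (np.float64(-9.6), np.float64(-26.9), np.float64(6.9))]
w8 258 [(np.float64(-9.5), np.float64(-30.1), np.float64(-4.7)), (np.float64(-11.6), np.float64(-33.3), np.float64(1.0)), (np.float64(-10.0), np.float64(-30.9), np.float64(6.7))]
```

```bash
cat >> ins.py <<'E'
def turn(th,C,h,depth,f0=None):
    a=np.pi/2+yaw-th; R=Rt(a); tx=R[:2,0]
    xy=S+1e-3*(C[0]*px+C[1]*py)-h*1e-3*tx
    q=robot.inverse_kinematics([xy[0],xy[1],Z0-depth*1e-3],R)
    robot.move_j(q); robot.wait(.04)
    f=st(f0,(th,C[0],C[1]))
    return f
E
python3 - <<'E'
from ins import *
f0=np.load("f0.npy")
t0=robot.read_t()
C=np.array([-1.35,-.6])
tq0=np.array(robot.read_ft_torque())
for th in (0,.2,.4,.6,.8):
    f=turn(th,C,1.5,32.3,f0); 
    tq=np.array(robot.read_ft_torque())-tq0; print("  Tz",tq.round(3),robot.read_t()-t0)
    if np.hypot(f[0],f[1])>8 : print("halt"); break
E
```

```text
[ 0.   -1.35 -0.6 ] act [-2.74 -0.6  32.14] F [-0.3  -0.56  4.91]
  Tz [-0.091 -0.228  0.091] 0.29169999999999874
[ 0.2  -1.35 -0.6 ] act [-2.54 -0.38 32.12] F [ 0.68 -0.96  5.19]
  Tz [-0.136 -0.599 -0.055] 0.6417000000000002
[ 0.4  -1.35 -0.6 ] act [-2.49 -0.16 32.15] F [ 0.53 -0.69  4.94]
  Tz [-0.386 -0.532  0.013] 0.9917000000000016
[ 0.6  -1.35 -0.6 ] act [-2.39  0.08 32.15] F [ 0.04 -2.66  5.62]
  Tz [-0.544 -0.614  0.035] 1.341700000000003
[ 0.8  -1.35 -0.6 ] act [-2.24  0.33 32.17] F [ 0.41 -2.16  5.32]
  Tz [-0.602 -0.599  0.023] 1.6916999999999973
```

Run:
```python
from ins import *
f0=np.load("f0.npy")
C=np.array([-1.35,-.8])
for th in (1.0,1.2,1.4,1.6):
    f=turn(th,C,1.5,32.3,f0)
    print("  Tz",robot.read_ft_torque().round(3),robot.read_t())
    if np.hypot(f[0],f[1])>8 : print("halt"); break
    C[1]+=np.clip(.06*f[1],-.2,.2); C[0]+=np.clip(.06*f[0],-.2,.2)
print(C,robot.read_joint_positions().round(3)); np.save("C.npy",C)
shot(robot,"w9");s=pickle.load(open("w9.pkl","rb")); cv2.imwrite("pics/w9c.png",cv2.resize(s["pixels"][140:260,190:320,::-1],None,fx=4,fy=4,interpolation=cv2.INTER_CUBIC))
```

```text
[ 1.   -1.35 -0.8 ] act [-2.02  0.46 32.18] F [ 0.15 -1.99  5.79]
  Tz [-0.428 -0.125 -0.01 ] 32.9
[ 1.2  -1.34 -0.92] act [-1.77  0.55 32.16] F [-0.3  -2.    5.96]
  Tz [-0.223 -0.05   0.021] 33.25
[ 1.4  -1.36 -1.04] act [-1.52  0.6  32.17] F [0.11 0.31 5.94]
  Tz [-0.157 -0.026  0.055] 33.6
[ 1.6  -1.35 -1.02] act [-1.23  0.61 32.14] F [-0.05 -0.13  6.33]
  Tz [-0.209  0.05   0.018] 33.95
[-1.35568697 -1.02834028] [-0.122  0.044 -0.235  1.291  0.     1.546]
```

View pics/w9c.png

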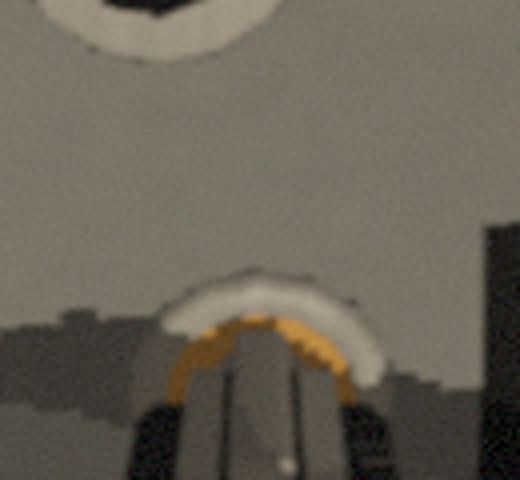

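Run:
```python
from ins import *
f0=np.load("f0.npy");C=np.load("C.npy")
def tz():
    v=[]
    for _ in range(4): v.append(robot.read_ft_torque()[2]); robot.wait(.02)
    return np.mean(v)
b=tz();print("base",b)
for th in (1.65,1.7,1.75,1.8,1.85,1.9):
    f=turn(th,C,1.5,32.3,f0); z=tz(); R=robot.read_eef_rot(); a=np.arctan2(R[1,2],R[0,2])
    print("   Tz",round(z,3),"key turn",round(np.pi/2+yaw-a,3),robot.read_opening(),round(robot.read_t(),2))
    if z-b>.3 or np.hypot(f[0],f[1])>10: break
np.save("th.npy",th)
```

```text
base 0.040546340424835695
[ 1.65 -1.36 -1.03] act [-1.15  0.58 32.16] F [ 0.75 -0.58  6.14]
   Tz 0.052 key turn 1.642 0.0839939476728863 34.42
[ 1.7  -1.36 -1.03] act [-1.1   0.6  32.16] F [-0.27 -0.51  5.94]
   Tz 0.051 key turn 1.692 0.07809380984803994 34.78
[ 1.75 -1.36 -1.03] act [-1.01  0.55 32.16] F [ 0.82 -1.26  6.46]
   Tz 0.059 key turn 1.742 0.08729253908086573 35.14
[ 1.8  -1.36 -1.03] act [-0.94  0.55 32.16] F [ 0.3  -2.06  6.89]
   Tz 0.03 key turn 1.792 0.08296044062210502 35.5
[ 1.85 -1.36 -1.03] act [-0.9   0.56 32.17] F [ 0.46 -0.63  5.93]
   Tz 0.036 key turn 1.842 0.0788058804329033 35.86
[ 1.9  -1.36 -1.03] act [-0.83  0.63 32.15] F [ 0.3  -0.63  6.68]
   Tz 0.11 key turn 1.892 0.08271656109879211 36.22
```

Run:
```python
from ins import *
f0=np.load("f0.npy");C=np.load("C.npy")
def tz():
    v=[]
    for _ in range(6): v.append(robot.read_ft_torque()[2]); robot.wait(.02)
    return np.mean(v)
for th in (1.94,1.98,2.02):
    f=turn(th,C,1.5,32.3,f0); z=tz(); R=robot.read_eef_rot(); a=np.arctan2(R[1,2],R[0,2])
    print("   Tz",round(z,3),"key turn",round(np.pi/2+yaw-a,3),round(robot.read_t(),2))
    if z>.3 or np.hypot(f[0],f[1])>10: break
shot(robot,"w10");s=pickle.load(open("w10.pkl","rb")); cv2.imwrite("pics/w10c.png",cv2.resize(s["pixels"][140:260,190:320,::-1],None,fx=4,fy=4,interpolation=cv2.INTER_CUBIC))
s=robot.snapshot("scene");cv2.imwrite("pics/s10.png",cv2.resize(s["pixels"][130:300,80:360,::-1],None,fx=2.8,fy=2.8,interpolation=cv2.INTER_CUBIC))
```

```text
[ 1.94 -1.36 -1.03] act [-0.78  0.67 32.16] F [0.06 0.56 5.6 ]
   Tz 0.137 key turn 1.932 36.61
[ 1.98 -1.36 -1.03] act [-0.7   0.6  32.13] F [0.32 0.06 6.12]
   Tz 0.193 key turn 1.971 37.0
[ 2.02 -1.36 -1.03] act [-0.66  0.53 32.14] F [0.3  0.46 6.46]
   Tz 0.289 key turn 2.011 37.39
```

View pics/w10c.png

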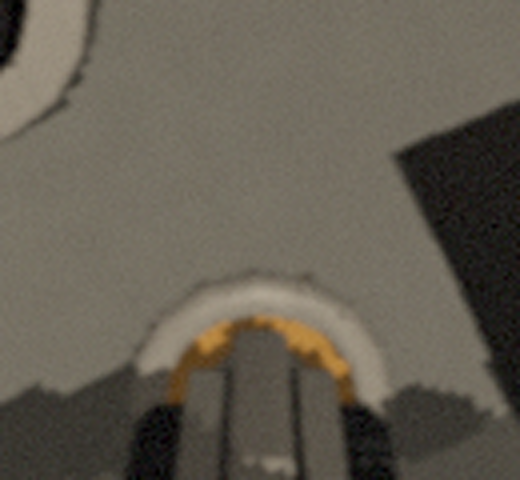

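View pics/s10.png

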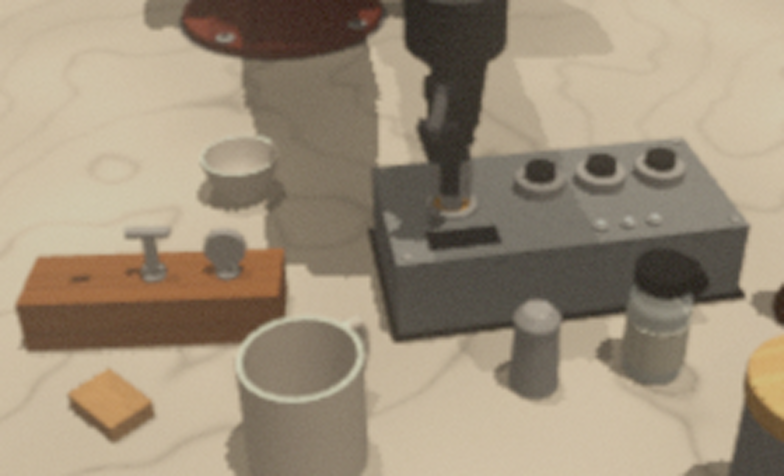

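Run:
```python
from ins import *
f0=np.load("f0.npy")
for _ in range(5):
    robot.wait(.2); v=[]
    for _ in range(5): v.append(robot.read_ft_torque()[2]); robot.wait(.02)
    print(round(np.mean(v),3), round(robot.read_opening(),4)); 
st(f0,(2.02,0,0)); print(robot.read_t())
```

```text
0.317 0.0824
0.277 0.0823
0.295 0.082
0.266 0.0847
0.27 0.083
[2.02 0.   0.  ] act [-0.7   0.55 32.17] F [ 0.41 -0.58  6.61]
38.9083
```

Torque holds steady at about 0.28 N m against the stop. The spring alone would give at most 0.06. Handing in.

Run:
```python
from workcell import robot
robot.job_done(); print(robot.read_t())
```

```text
the job is handed in; nothing more can be done
the job is handed in; nothing more can be done
```

The job is handed in, at about 39 s on the robot's clock. The gas key is fully home and still gripped, turned clockwise and held against its stop.

- **Buttons:** I pressed and released fan-start (5.7 N), then reset (5.2 N), each to its full travel. Fan-stop was passed over about 20 mm above its cap and never touched.
- **Key:** I took the square-bowed key, worked it −x, +x, −x past both pins, and it seated at 32.1 mm depth.
- **Turn:** The tool turned 2.01 rad. Stiff torque only began at about 1.87 rad, and the hold was steady at about 0.28 N m over the last 1.5 s, with 6–7 N pressing down.
- **Left alone:** The last scene view shows the other two keys in the block and the things in view (ramekin, mug, salt, jar, matchbox) standing upright where they were. The spoon and most of the pepper mill were outside that cropped view.

**Checks that disagreed:**
- The stop came later than the expected 1.7 rad. I put this down to play in the slot and the grip, but I could not see the plug's angle directly. The torque well above the spring's 0.06 N m is my evidence that it is at the stop.
- The key sat about 1.5 mm off centre in the fingers, and the slot was about 1.3 mm from where I measured it. The first entry touched the rim at 9 N. I backed out and corrected by the camera view and contact forces.

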